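Click the tester's thumbwheel on by one and start the test

ROBOT

A 6-joint arm with a two-finger parallel gripper is mounted at the origin on the work surface. World frame = base frame: x ahead of the robot, y to its left, z up, the work surface at z = 0. Lengths are in m, angles in rad, forces in N, time in s.
With the tool pointing down it reaches from about 0.425 to 0.95 m from the base axis. Payload 3.5 kg.
Tool frame: the origin (TCP) lies midway between the tips of the shut fingers; the grasp point (between the pads) lies 19 mm behind it; z points along the fingers, y is the direction in which the jaws open and shut (so a half turn about z gives the same grasp; the last joint's range is limited). The gripper opens to 85 mm and grips with 20 to 120 N. Pads are 22 mm wide; open, the fingers measure 114 mm over their backs; the gripper's body (76 mm by 85 mm) begins 54 mm behind the grasp point. The pads swing forward as they close: fully open they stand 13 mm farther back than shut.
Start: joints at [-0.15, 0.286, 1.577, -0, 1.279, -0.15], TCP at [0.675, 0, 0.207] pointing down, gripper open.
Joint ranges: [-2.77, 2.77], [-0.9, 2.22], [0.21, 2.48], [-1.53, 4.67], [0.24, 2.81], [-2.84, 2.84]. Speed limits (rad/s): [2.79, 2.79, 3.14, 3.14, 3.14, 3.14].

INTERFACE

Orientations are given as a unit quaternion [x, y, z, w].
In Python, from plant import ctrl gives the robot as it stands.
- The arm moves only by the tool apply_moves, never from a script. Its argument "moves" is a list that holds one entry, the list of rows, each a list of 7 numbers: the shift along the tool's x, y, z in m, then the turn, a rotation vector about the tool's x, y, z in degrees, then the gripper's target within -1 to 1 (shut at 1, half-way at 0, fully open at -1). In form: [[[tx, ty, tz, ax, ay, az, hand], ...]]. A call has 1 to 12 rows; each row shifts and turns the pose as measured when the row begins, along the tool's axes as they then stand; what a row does not reach is not made up. A row lasts 1/10 s, in which the tool goes at most 50 mm and 8.59 degrees, less where a joint would pass 70% of its speed; a pose out of reach is approached as far as the arm can. A call with a gripper value outside its range is refused whole. The fingers move at their own pace and stop on an object; "force" is the grip in N (left out, the last holds). Time passes only in rows, so rows that do not move let the fingers close. It gives the time, the measured TCP pose, the force and the opening at its end, in the units of the state.
- ctrl.get_state(): the state, without advancing time (a new reading comes with each control period).
- ctrl.read_camera(name): name is "scene" or "side" or "wrist"; returns the picture (480x640x3 uint8, red, green, blue); there is no depth.
- ctrl.get_calibration(name): a dict with "camera_matrix" (3x3 intrinsics, pixels), "k1" (the pictures are not rectified: a ray, as slopes to the right and down, at radius r is drawn at 1 + k1 r^2 times it, then the intrinsics apply), "cam_to_world" (4x4, takes a point from camera to world coordinates). Camera axes: x right, y up, looking along -z (the intrinsics and any distortion apply to the point x, -y, -z); pixel columns grow to the right and rows downward; lengths in m; the calibration is good to about 2 mm. A picture is of the moment at which its call begins: read the wrist's pose just before it. get_calibration takes no time and is no camera call; for the wrist camera it gives the pose at the moment of the call.
- ctrl.sign_off(): hands the job in, once; it reports no verdict.
The state is a dict: "time": time; "qpos": joint angles; "dq": joint speeds; "joint_efforts": joint torques, N m; "eef_pos": TCP position; "tcp_rot": TCP orientation; "contact_force": force on the tool from outside, world axes, zero at the start; "wrist_torque": the same for the moment, N m; "opening": opening from 0.0 (shut) to 1.0 (fully open).
Only numpy, scipy, OpenCV 4.12 (cv2) and the standard library are available. Lean on these libraries where they do the work, as an engineer would, in place of code of your own. Each camera call takes 0.05 s, during which the arm holds its last target. There are 200 camera calls.

TASK

On the tester with the light blue knurled thumbwheel, lay a fingertip on the wheel and roll it by friction one click on, from the yellow stripe to the green one, so that it rests in that detent with the green stripe at the white pointers once you have let go of it. Then press the green start button on the loose grey hand box fully down and let it come up again. Use touch only: do not pick up, tip or push along the hand box or anything else on the bench, and leave the tester with the black wheel set as it is.

Things in the scene. Friction and masses are not known exactly. Their poses are not given: they have to be found in the camera images.
- tester_blue: White instrument case fixed to the bench, 170 (x) x 130 (y) x 55 mm high, origin at the centre of its underside, x along its length, z up; its -x end, where the blue wheel is, faces roughly towards the robot (turned up to 0.35 rad). A battery pack lies loose on the +x half of its top.
- wheel_blue_top (a point): Crown (top of the rim, mid-width) of the blue wheel; case's axes. 45 mm from the case's centre to its -x, 62 mm above the bench. Wheel: radius 30 mm, 26 mm wide, axis along y, sunk in the case so that 7 mm stand proud (39 mm long in x). A fingertip pressed on it with some 8 N and dragged to -x, within 10 mm either side of the crown, turns it and brings the green stripe up.
- wheel_blue (a joint): Angle of the light blue wheel in rad; grows as its crown moves to the tester's -x (30 mm of rim travel per rad). Sprung detents at 0 (yellow stripe on top, level with the white pointers), 0.6 (green on top), 1.2 (red on top): let go, it snaps into the nearest; tipping points near 0.3 and 0.9. About 2.5 N along the rim carries it over. Starts near 0.
- tester_black: The same instrument with a black wheel, to be left alone. Same sizes and axes as tester_blue. A battery pack lies loose on its top too.
- wheel_black (a joint): The black wheel of the other tester, built like the blue one; to stay in its detent at 0. Value in rad.
- start_box: Loose grey hand box, 90 (x) x 70 (y) x 40 mm high, about 0.6 kg, lying on the bench; origin at the centre of its underside, z up.
- start_top (a point): Centre of the top face of the green start button when it is up, 50 mm above the bench, at the middle of the hand box's top; the button is round, 30 mm across, and stands 10 mm out of the box.
- start (a joint): Travel of the start button in m: 0 up, 0.006 fully down; a spring brings it back. It begins to move at about 1.5 N and takes about 4.5 N to go fully down.
- pack_a: Bystander: battery pack with blue circuit board, 66 x 46 mm, 25 mm high, on top of the blue-wheel tester (42 mm from its centre towards +x). Origin under its centre.
- pack_b: Bystander: the same pack on top of the black-wheel tester.
- pack_c: Bystander: the same pack on the bench, on the far side of the hand box.
- mouse: Bystander: black computer mouse, 100 x 58 mm, 28 mm high. Origin under its centre.
- driver: Bystander: screwdriver lying on the bench, 160 mm long along its x.
- flux_jar: Bystander: small jar, 50 mm across, 60 mm high. Origin under its centre.
- tape: Bystander: roll of yellow tape lying flat, 70 mm across, 18 mm high. Origin under its centre.

How it is judged:
On the way, in this order (a step that is already met when the one before it is completed fails the run):
1. the blue wheel rests in the green detent, let go (value of joint wheel_blue between 0.48 and 0.72 rad and contact force between the fingers and tester_blue below 0.2 N), for 0.3 s.
2. the start button is fully down (value of joint start above 0.0048 m), for 0.05 s.
At the end, for the whole second after the job is handed in: The blue wheel rests in its green detent (0.6 rad, within 0.12), the start button is up again (within 1.5 mm), the black wheel is still in its first detent (within 0.25 rad of 0), the hand box stands flat within 20 mm of where it was, and every other loose thing is within 20 mm of where it was (value of joint wheel_blue between 0.48 and 0.72 rad and value of joint wheel_black between -0.25 and 0.25 rad and velocity of joint wheel_blue below 0.1 rad/s and value of joint start below 0.0015 m and angle between start_box's own z axis and vertical below 0.1 rad and distance of each of start_box, pack_a, pack_b, pack_c, mouse, driver, flux_jar, tape from where it was at the start of the episode below 0.02 m and linear speed of start_box below 0.02 m/s); the robot touches nothing.
It fails at once if the start button is pressed before the blue wheel has left the yellow detent (value of joint start above 0.004 m and value of joint wheel_blue below 0.48 rad).
It fails at once if the hand box is pushed along, lifted or tipped (distance of start_box from where it was at the start of the episode above 0.02 m or angle between start_box's own z axis and vertical above 0.2 rad).
It fails at once if the black wheel is turned (not (value of joint wheel_black between -0.25 and 0.25 rad)).
It fails at once if a bystander (battery pack, mouse, screwdriver, jar, tape) is lifted or pushed away (distance of any of pack_a, pack_b, pack_c, mouse, driver, flux_jar, tape from where it was at the start of the episode above 0.02 m).
It also fails if it takes over 45 s, if anything falls off the work surface, if the arm or the gripper's body presses on something with over 40 N, if the wrist force passes 120 N, or if a joint passes its speed limit or range.

## Working session

There is one attempt and no reset: what is moved stays moved. The work goes in short steps, Python scripts to look and compute and a tool call to move; the robot and the scene stay as the last step left them, time stands still between calls to the robot, and variables do not carry over. Pictures are saved under pics/ and viewed, about 8 in all and at most 12, crops included, and the job is handed in when it is done.

Besides the shell and the picture viewer there is one more tool, called after "Call:" by a JSON object that holds its "name" and its "arguments". apply_moves: Moves the arm, as the interface text tells. Its arguments: {"type":"object","properties":{"moves":{"type":"array","items":{"type":"array","items":{"type":"array","items":{"type":"number"}}}},"force":{"type":"number"}},"required":["moves"]}

```bash
mkdir -p pics
cat > h.py <<'E'
import numpy as np, cv2
from plant import ctrl
def snap(n,f):
    c=ctrl.get_calibration(n); im=ctrl.read_camera(n); np.savez('pics/'+f+'.npz',im=im,K=c['camera_matrix'],k1=c['k1'],T=c['cam_to_world'])
    cv2.imwrite('pics/'+f+'.png',im[:,:,::-1]); return im
def load(f): return np.load('pics/'+f+'.npz')
def ray(f,u,v):
    d=load(f);K=d['K'];T=d['T']
    p=cv2.undistortPoints(np.array([[[u,v]]],float),K,np.array([float(d['k1']),0,0,0,0]),None,None,None)[0,0] if 1 else 0
    r=T[:3,:3]@np.array([p[0],-p[1],-1]); return T[:3,3],r/np.linalg.norm(r)
def onz(f,u,v,z):
    o,r=ray(f,u,v); return o+r*(z-o[2])/r[2]
def tri(*obs):
    A=0;b=0;R=[ray(*o) for o in obs]
    for o,r in R:
        M=np.eye(3)-np.outer(r,r);A=A+M;b=b+M@o
    p=np.linalg.solve(A,b); return p,[np.linalg.norm(np.cross(p-o,r)) for o,r in R]
def proj(f,P):
    d=load(f);T=d['T'];q=T[:3,:3].T@(np.atleast_2d(P)-T[:3,3]).T; s=q[:2]/-q[2]; s[1]*=-1
    s=s*(1+float(d['k1'])*(s**2).sum(0)); return (d['K'][:2,:2]@s).T+d['K'][:2,2]
E
python3 - <<'E'
from h import *
for n in ('scene','side','wrist'):
    snap(n,n+'0'); d=load(n+'0'); print(n,d['k1'],d['T'][:3].round(3).tolist(),d['K'][0,0])
print(ctrl.get_state())
E
```

```text
scene -0.10115774110014372 [[-0.619, -0.659, 0.427, 1.025], [0.785, -0.509, 0.353, 0.427], [-0.015, 0.554, 0.832, 1.05]] 580.5216057528332
side -0.04719670111964663 [[0.922, 0.232, -0.309, 0.176], [-0.386, 0.543, -0.746, -0.887], [-0.006, 0.807, 0.59, 0.795]] 622.6175201610642
wrist -0.022215785423583358 [[1.0, -0.001, 0.002, 0.676], [0.0, 0.945, 0.327, 0.084], [-0.002, -0.327, 0.945, 0.374]] 362.1548711897325
{'time': 0.15, 'qpos': array([-1.50016996e-01,  2.87019146e-01,  1.57784212e+00, -5.45995540e-06,
        1.27863169e+00, -1.50017177e-01]), 'dq': array([ 0.00192625, -0.00194614, -0.00397603, -0.00033444,  0.00101692,
        0.00168625]), 'joint_efforts': array([ 7.91554030e-04, -4.06602967e+01, -2.93140125e+01, -8.94972595e-05,
        3.96185191e-03, -2.97825103e-06]), 'eef_pos': array([6.74435124e-01, 1.02056508e-04, 2.06026237e-01]), 'tcp_rot': array([ 7.07105840e-01,  7.07107084e-01, -5.66005779e-04, -7.63177294e-04]), 'contact_force': array([0.0092364 , 0.37706581, 0.18966979]), 'wrist_torque': array([ 0.01243521, -0.00617418,  0.03481783]), 'opening': 1.0037838613507537}
```

View pics/scene0.png

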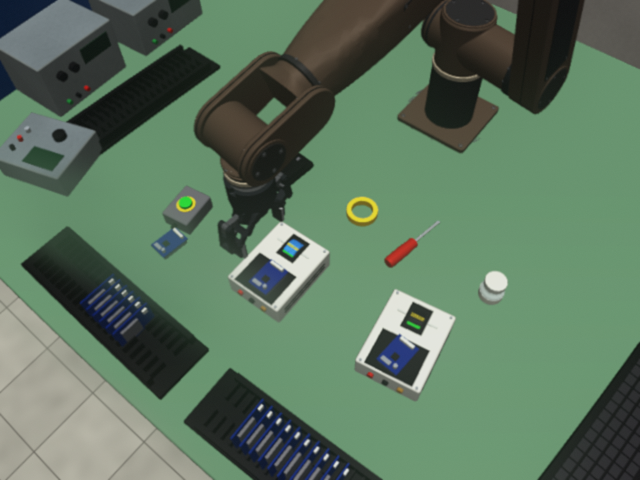

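View pics/side0.png

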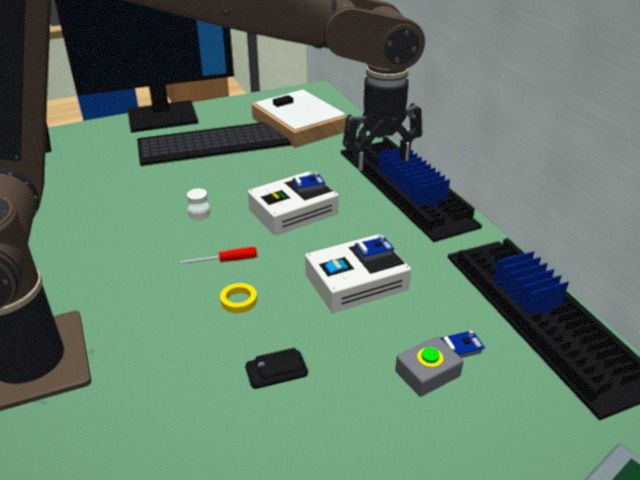

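View pics/wrist0.png

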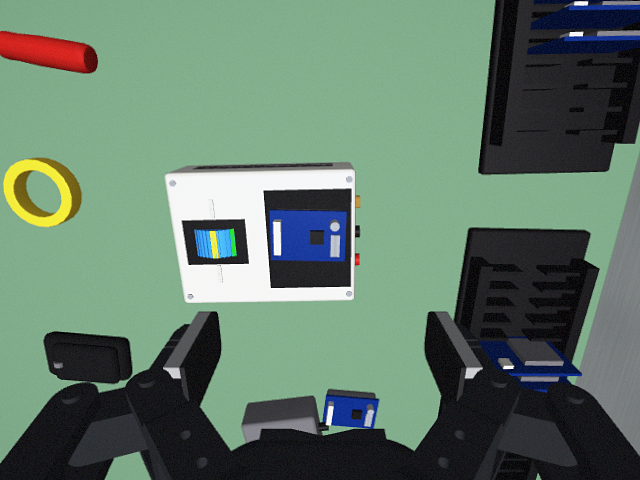

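The wrist view shows the blue tester with its wheel at about (215,243), yellow stripe between the pointers (212,208) and (220,274), and green to +x. The case screws are at (172,183), (349,180), (349,294) and (190,296). The button is at scene (186,204) and side (430,355). The blue wheel is at scene (293,247) and side (337,266).

Run:
```python
from h import *
S=[onz('wrist0',u,v,.055) for u,v in((172,183),(349,180),(349,294),(190,296))]
print(np.round(S,4).tolist())
def comp(f,win,lo,hi):
    im=load(f)['im'];h=cv2.cvtColor(im,cv2.COLOR_RGB2HSV);m=cv2.inRange(h,lo,hi);M=np.zeros_like(m);x0,y0,x1,y1=win;M[y0:y1,x0:x1]=m[y0:y1,x0:x1]
    ys,xs=np.nonzero(M); return xs.mean(),ys.mean(),len(xs),(xs.min(),xs.max(),ys.min(),ys.max())
g=((50,200,120),(70,255,255)); 
bs=comp('scene0',(170,190,205,220),*g);bd=comp('side0',(415,340,445,370),*g);print(bs,bd)
print('button',tri(('scene0',*bs[:2]),('side0',*bd[:2])), onz('scene0',*bs[:2],.05),onz('side0',*bd[:2],.05))
y=((20,120,100),(33,255,255))
for f,w in(('scene0',(275,232,312,262)),('side0',(318,255,357,277)),('wrist0',(190,222,240,262))):
    r=comp(f,w,*y);print(f,r,onz(f,*r[:2],.062))
    globals()['y'+f]=r
print('yellow',tri(*[(f,*globals()['y'+f][:2]) for f in('scene0','side0','wrist0')]))
ims=[]
for f,w in(('scene0',(220,210,340,330)),('side0',(295,225,415,310)),('scene0',(140,170,240,270)),('side0',(380,315,490,400))):
    x0,y0,x1,y1=w;ims.append(cv2.resize(load(f)['im'][y0:y1,x0:x1,::-1],(400,300)))
cv2.imwrite('pics/c.png',np.vstack([np.hstack(ims[:2]),np.hstack(ims[2:])]))
```

```text
[[0.5418, 0.0271, 0.055], [0.6987, 0.0297, 0.055], [0.7015, -0.0824, 0.055], [0.5444, -0.085, 0.055]]
(np.float64(185.25), np.float64(202.01388888888889), 72, (np.int64(181), np.int64(190), np.int64(198), np.int64(206))) (np.float64(430.2473684210526), np.float64(354.39473684210526), 190, (np.int64(422), np.int64(438), np.int64(348), np.int64(361)))
button (array([ 0.62498881, -0.29345447,  0.04511482]), [np.float64(4.7771304135065453e-05), np.float64(4.777130413491059e-05)]) [ 0.6268933  -0.28992402  0.05      ] [ 0.62210794 -0.29734638  0.05      ]
scene0 (np.float64(290.6666666666667), np.float64(245.16666666666666), 6, (np.int64(287), np.int64(297), np.int64(243), np.int64(249))) [ 0.57685743 -0.03059148  0.062     ]
side0 (np.float64(336.07142857142856), np.float64(263.14285714285717), 14, (np.int64(333), np.int64(339), np.int64(260), np.int64(267))) [ 0.57387791 -0.0279072   0.062     ]
wrist0 (np.float64(213.74), np.float64(243.86666666666667), 150, (np.int64(210), np.int64(218), np.int64(231), np.int64(258))) [ 0.57569705 -0.02770447  0.062     ]
yellow (array([ 0.57541796, -0.02880425,  0.06182986]), [np.float64(0.0023011315315452897), np.float64(0.001790132961550627), np.float64(0.0009840571709362877)])
```

View pics/c.png

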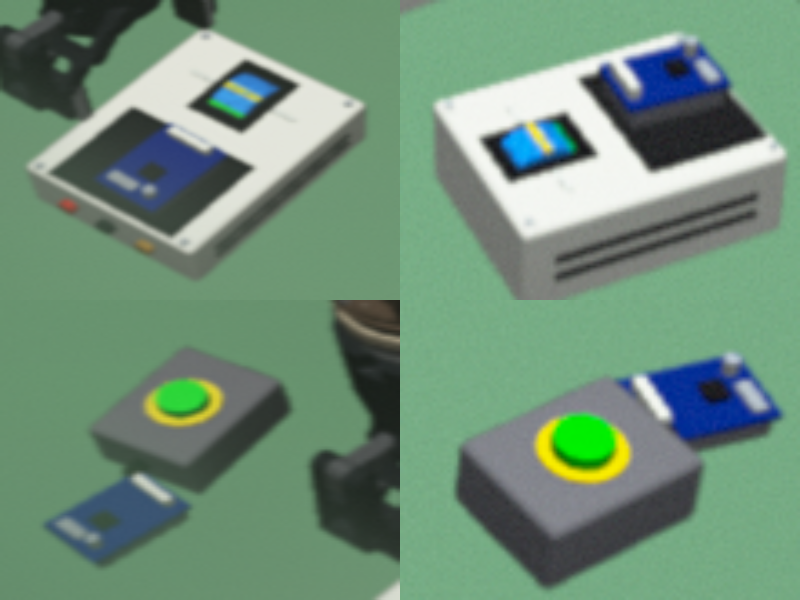

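The crops confirm the yellow stripe is level with the pointers. The wheel crown is at about (0.576,-0.028,0.062) with the case yawed only 0.02 rad. The button is at about (0.625,-0.293,0.047). Next I shut the fingers and go above the crown, slightly to its +x.

Call:
{"name": "apply_moves", "arguments": {"moves": [[[-0.007,-0.022,0,0,0,0,1],[-0.007,-0.022,0,0,0,0,1],[-0.007,-0.022,0.02,0,0,0,1],[-0.007,-0.022,0.03,0,0,0,1],[0,0,0.03,0,0,0,1],[0,0,0.02,0,0,0,1],[0,0,0.01,0,0,0,1],[0,0,0,0,0,0,1],[0,0,0,0,0,0,1],[0,0,0,0,0,0,1]]]}}

```text
time: 1.15
eef_pos: [0.5828, -0.0285, 0.0922]
tcp_rot: [0.707, 0.707, -0.001, -0.001]
contact_force: [0.2, -0.5, -0.2]
opening: -0.0
```

Run:
```python
from h import *
s=ctrl.get_state();print(s['time'],s['eef_pos'],s['contact_force'],s['opening'])
a=snap('wrist','w1');b=snap('side','s1')
cv2.imwrite('pics/c1.png',np.hstack([a[180:480,150:550],cv2.resize(b[215:315,280:413],(400,300))])[:,:,::-1])
```

```text
1.15 [ 0.582798   -0.0285479   0.09224728] [ 0.16073978 -0.49715848 -0.18792643] -0.000376024719334605
```

View pics/c1.png

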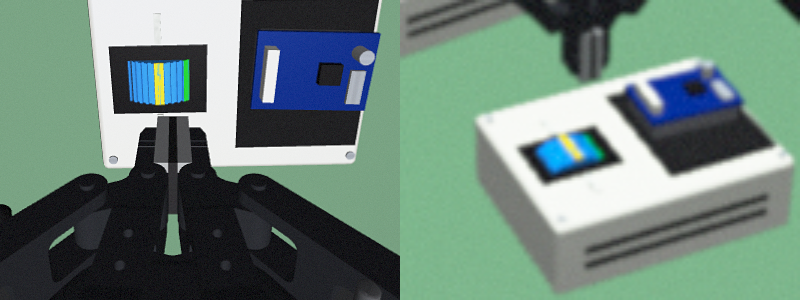

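The fingers are shut just above and to the pointer's +x side, and the wheel is still on yellow. I descend to just above the crown, then inch down.

Call:
{"name": "apply_moves", "arguments": {"moves": [[[0,0,0.012,0,0,0,1],[0,0,0.01,0,0,0,1],[0,0,0.005,0,0,0,1],[0,0,0.001,0,0,0,1],[0,0,0,0,0,0,1]]]}}

```text
time: 1.75
eef_pos: [0.5842, -0.0287, 0.0635]
tcp_rot: [0.707, 0.707, 0.0, 0.001]
contact_force: [-0.0, 0.9, -0.1]
opening: -0.0
```

Call:
{"name": "apply_moves", "arguments": {"moves": [[[0,0,0.001,0,0,0,1],[0,0,0,0,0,0,1]]]}}

```text
time: 1.95
eef_pos: [0.5842, -0.0287, 0.0624]
tcp_rot: [0.707, 0.707, 0.0, 0.001]
contact_force: [-0.9, 0.8, -0.6]
opening: 0.001
```

Call:
{"name": "apply_moves", "arguments": {"moves": [[[0,0,0.001,0,0,0,1],[0,0,0,0,0,0,1]]]}}

```text
time: 2.15
eef_pos: [0.5845, -0.0288, 0.0618]
tcp_rot: [0.707, 0.707, 0.001, 0.001]
contact_force: [-0.8, 0.3, -0.1]
opening: 0.001
```

Call:
{"name": "apply_moves", "arguments": {"moves": [[[0,0,0.001,0,0,0,1],[0,0,0,0,0,0,1]]]}}

```text
time: 2.35
eef_pos: [0.5848, -0.0289, 0.0611]
tcp_rot: [0.707, 0.707, 0.001, 0.001]
contact_force: [-0.2, 0.8, 0.4]
opening: 0.001
```

Call:
{"name": "apply_moves", "arguments": {"moves": [[[0,0,0.001,0,0,0,1],[0,0,0,0,0,0,1]]]}}

```text
time: 2.55
eef_pos: [0.5849, -0.0289, 0.0601]
tcp_rot: [0.707, 0.707, 0.001, 0.002]
contact_force: [0.4, 0.1, -0.7]
opening: -0.006
```

Call:
{"name": "apply_moves", "arguments": {"moves": [[[0,0,0.0015,0,0,0,1]]]}}

```text
time: 2.65
eef_pos: [0.5851, -0.0289, 0.0588]
tcp_rot: [0.707, 0.707, 0.001, 0.002]
contact_force: [0.1, -0.6, -0.4]
opening: -0.001
```

Run:
```python
from h import *
a=snap('wrist','w2');b=snap('side','s2');c=snap('scene','sc2')
print(ctrl.get_state()['contact_force'],proj('side0' ,[.5851,-.0289,.0588]),proj('w2',[.5851,-.0289,.0588]))
cv2.imwrite('pics/c2.png',np.hstack([cv2.resize(a[200:380,200:440],(400,300)),cv2.resize(b[235:295,300:380],(400,300),interpolation=2)])[:,:,::-1])
```

```text
[-0.20953498  0.85961731  0.30581837] [[341.56686587 263.34329091]] [[320.01590687 287.5144155 ]]
```

View pics/c2.png

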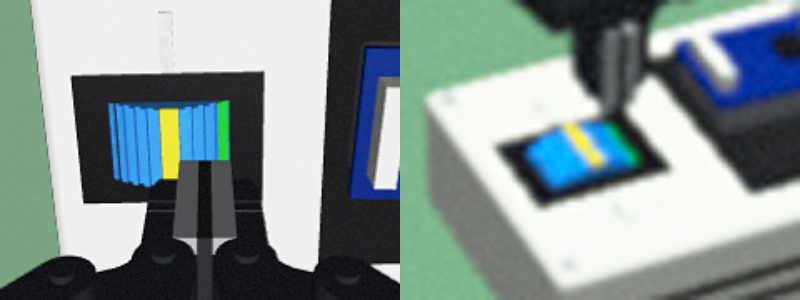

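Run:
```python
from h import *
for z in (.0588,.064,.068,.072):
  print(z,proj('s2',[[.5851,-.0289,z],[.5851,-.04,z]]).round(1).tolist(),proj('w2',[[.5851,-.0289,z],[.5851,-.018,z]]).round(1).tolist())
print('crown side',proj('s2',[[.576,-.028,.062]]),proj('w2',[[.576,-.028,.062]]))
c=load('sc2')['im'];a=load('w2')['im'];b=load('s2')['im']
cv2.imwrite('pics/c3.png',np.hstack([cv2.resize(b[230:290,310:380],(400,343),interpolation=2),cv2.resize(c[210:270,250:320],(400,343),interpolation=2)])[:,:,::-1])
```

```text
0.0588 [[341.6, 263.3], [344.0, 266.6]] [[320.0, 287.5], [320.0, 268.0]]
0.064 [[341.6, 261.2], [344.0, 264.5]] [[320.0, 292.2], [320.0, 272.3]]
0.068 [[341.7, 259.6], [344.1, 262.8]] [[320.0, 296.0], [320.0, 275.7]]
0.072 [[341.7, 257.9], [344.1, 261.1]] [[320.0, 300.0], [319.9, 279.3]]
crown side [[337.09813165 262.90418672]] [[301.98129107 288.78702844]]
```

View pics/c3.png

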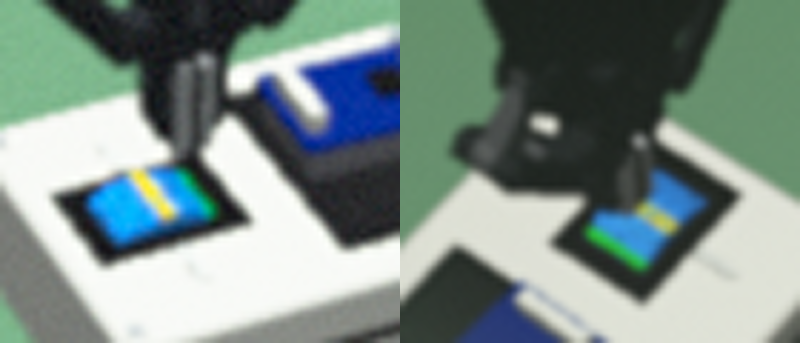

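Run:
```python
from h import *
print(tri(('s2',344,257.2),('sc2',290.3,246.5)),tri(('s2',344,257.2),('w2',322,296)),tri(('s2',344,257.2),('sc2',290.3,246.5),('w2',322,296)),proj('sc2',[.5851,-.0289,.0588]))
```

```text
(array([ 0.58743052, -0.02614099,  0.07194255]), [np.float64(0.0035270451797507645), np.float64(0.0035270451797506435)]) (array([ 0.58810456, -0.02786821,  0.07156009]), [np.float64(0.0021654193724725225), np.float64(0.002165419372472604)]) (array([ 0.5868911 , -0.02647191,  0.07203916]), [np.float64(0.0038335352677562663), np.float64(0.0032722827516834287), np.float64(0.0008530192161885779)]) [[288.78378363 249.16411481]]
```

All three views put the real fingertip at about z 0.072, roughly 12 mm above the reported TCP, which explains the lack of contact. I'll go on down by force, also shifting 3 mm to -x.

Call:
{"name": "apply_moves", "arguments": {"moves": [[[0,-0.003,0.002,0,0,0,1],[0,0,0.0015,0,0,0,1],[0,0,0.0015,0,0,0,1]]]}}

```text
time: 3.1
eef_pos: [0.5816, -0.0289, 0.0533]
tcp_rot: [0.707, 0.707, 0.001, 0.002]
contact_force: [-0.6, 0.5, -0.1]
opening: 0.005
```

Call:
{"name": "apply_moves", "arguments": {"moves": [[[0,0,0.0015,0,0,0,1]]]}}

```text
time: 3.2
eef_pos: [0.5815, -0.0289, 0.0516]
tcp_rot: [0.707, 0.707, 0.001, 0.001]
contact_force: [-0.2, -0.6, -0.2]
opening: -0.001
```

Call:
{"name": "apply_moves", "arguments": {"moves": [[[0,0,0.0015,0,0,0,1]]]}}

```text
time: 3.3
eef_pos: [0.5815, -0.0289, 0.0499]
tcp_rot: [0.707, 0.707, 0.001, 0.001]
contact_force: [-0.1, -0.2, 0.6]
opening: 0.002
```

Call:
{"name": "apply_moves", "arguments": {"moves": [[[0,0,0.001,0,0,0,1]]]}}

```text
time: 3.4
eef_pos: [0.5814, -0.0289, 0.0486]
tcp_rot: [0.707, 0.707, 0.001, 0.001]
contact_force: [-0.2, 0.2, -0.2]
opening: -0.0
```

Call:
{"name": "apply_moves", "arguments": {"moves": [[[0,0,0.001,0,0,0,1]]]}}

```text
time: 3.5
eef_pos: [0.5814, -0.0289, 0.0475]
tcp_rot: [0.707, 0.707, 0.001, 0.001]
contact_force: [-0.1, 0.1, -0.3]
opening: -0.005
```

Run:
```python
from h import *
b=snap('side','s3');c=snap('scene','sc3');a=snap('wrist','w3')
s=ctrl.get_state();print(s['contact_force'],s['eef_pos'])
cv2.imwrite('pics/c4.png',np.hstack([cv2.resize(b[230:290,310:380],(350,300),interpolation=2),cv2.resize(a[200:380,200:440],(400,300))])[:,:,::-1])
```

```text
[ 0.0866627  -0.05053991 -0.0797484 ] [ 0.58136129 -0.0288602   0.04752601]
```

View pics/c4.png

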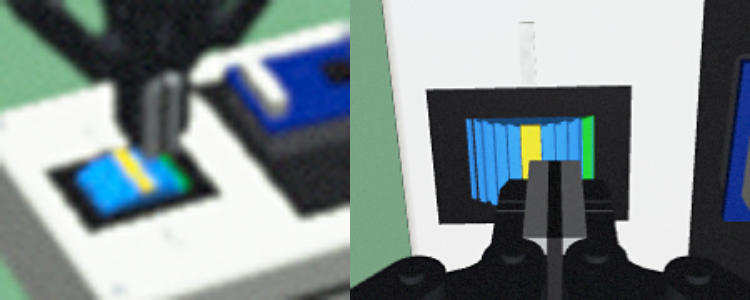

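The wheel is still on yellow and the tip is near but not touching. I carry on down.

Call:
{"name": "apply_moves", "arguments": {"moves": [[[0,0,0.0013,0,0,0,1]]]}}

```text
time: 3.75
eef_pos: [0.5816, -0.0289, 0.0465]
tcp_rot: [0.707, 0.707, 0.001, 0.002]
contact_force: [0.3, -0.3, -0.2]
opening: 0.002
```

Call:
{"name": "apply_moves", "arguments": {"moves": [[[0,0,0.0013,0,0,0,1]]]}}

```text
time: 3.85
eef_pos: [0.5817, -0.0289, 0.0452]
tcp_rot: [0.707, 0.707, 0.001, 0.002]
contact_force: [-0.4, -0.3, -0.1]
opening: -0.005
```

Call:
{"name": "apply_moves", "arguments": {"moves": [[[0,0,0.0013,0,0,0,1]]]}}

```text
time: 3.95
eef_pos: [0.5817, -0.0289, 0.0438]
tcp_rot: [0.707, 0.707, 0.001, 0.002]
contact_force: [0.7, 0.4, 0.3]
opening: 0.001
```

Call:
{"name": "apply_moves", "arguments": {"moves": [[[0,0,0.0013,0,0,0,1]]]}}

```text
time: 4.05
eef_pos: [0.5818, -0.0289, 0.0424]
tcp_rot: [0.707, 0.707, 0.001, 0.002]
contact_force: [0.8, -0.5, -0.5]
opening: 0.003
```

Call:
{"name": "apply_moves", "arguments": {"moves": [[[0,0,0.001,0,0,0,1]]]}}

```text
time: 4.15
eef_pos: [0.5817, -0.0289, 0.0412]
tcp_rot: [0.707, 0.707, 0.001, 0.002]
contact_force: [-0.7, 0.4, -0.5]
opening: -0.001
```

Run:
```python
from h import *
s=ctrl.get_state();print(s['joint_efforts'].round(2),s['qpos'].round(4),s['contact_force'],s['eef_pos'],s['wrist_torque'])
d=snap('side','s4');c=snap('scene','sc4');w=snap('wrist','w4')
for f,ww in(('side0',0),('s3',0),('s4',0)):
    im=load(f)['im'];h=cv2.cvtColor(im,cv2.COLOR_RGB2HSV)
    for nm,lo,hi in(('y',(20,120,100),(33,255,255)),('g',(50,180,80),(75,255,255)),('b',(95,120,150),(112,255,255))):
        m=cv2.inRange(h,lo,hi)[250:280,315:360];ys,xs=np.nonzero(m);print(f,nm,len(xs),xs.mean()+315,ys.mean()+250)
cv2.imwrite('pics/c5.png',np.hstack([cv2.resize(d[230:290,310:380],(400,343),interpolation=2),cv2.resize(c[210:270,250:320],(400,343),interpolation=2)])[:,:,::-1])
```

```text
[ -0.   -35.4  -24.46  -0.    -0.     0.  ] [-2.2370e-01  2.7550e-01  1.9207e+00 -2.0000e-04  9.4170e-01 -2.2450e-01] [-0.73757204  0.39238666 -0.54517801] [ 0.58171338 -0.02890704  0.04124156] [-0.01981651  0.00461277  0.00656701]
side0 y 14 336.07142857142856 263.14285714285717
side0 g 5 345.6 263.6
side0 b 120 334.05 265.425
s3 y 13 336.3076923076923 263.38461538461536
s3 g 3 345.3333333333333 263.3333333333333
s3 b 116 333.62931034482756 266.01724137931035
s4 y 19 336.0 262.57894736842104
s4 g 1 347.0 265.0
s4 b 106 333.02830188679246 266.3679245283019
```

View pics/c5.png

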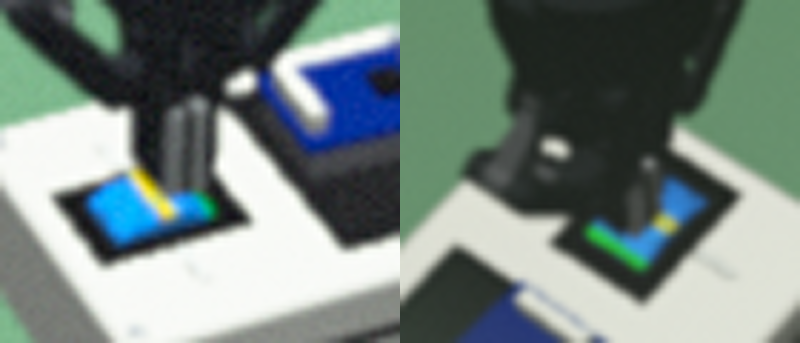

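The tip is over the wheel, just to +x of the yellow stripe. The geometry suggests about 5 mm left to contact.

Call:
{"name": "apply_moves", "arguments": {"moves": [[[0,0,0.002,0,0,0,1],[0,0,0.001,0,0,0,1]]]}}

```text
time: 4.5
eef_pos: [0.5819, -0.029, 0.0383]
tcp_rot: [0.707, 0.707, 0.001, 0.002]
contact_force: [0.2, -0.3, -0.6]
opening: 0.001
```

Call:
{"name": "apply_moves", "arguments": {"moves": [[[0,0,0.001,0,0,0,1]]]}}

```text
time: 4.6
eef_pos: [0.5822, -0.029, 0.0377]
tcp_rot: [0.707, 0.707, 0.001, 0.002]
contact_force: [-0.3, 0.0, 6.3]
opening: -0.004
```

Call:
{"name": "apply_moves", "arguments": {"moves": [[[0,0,0.001,0,0,0,1]]]}}

```text
time: 4.7
eef_pos: [0.583, -0.029, 0.0376]
tcp_rot: [0.707, 0.707, 0.002, 0.002]
contact_force: [-0.4, 0.4, 5.7]
opening: 0.0
```

Call:
{"name": "apply_moves", "arguments": {"moves": [[[0,0,0.001,0,0,0,1]]]}}

```text
time: 4.8
eef_pos: [0.5836, -0.029, 0.0376]
tcp_rot: [0.707, 0.707, 0.002, 0.003]
contact_force: [-1.0, 0.8, 4.5]
opening: -0.004
```

Call:
{"name": "apply_moves", "arguments": {"moves": [[[0,0,0.001,0,0,0,1]]]}}

```text
time: 4.9
eef_pos: [0.5842, -0.029, 0.0375]
tcp_rot: [0.707, 0.707, 0.002, 0.003]
contact_force: [-0.7, 1.4, 5.3]
opening: -0.001
```

Contact came at reported z 0.0377, giving about 5.5 N per mm commanded. Now I press at about 9 N and drag to -x.

Call:
{"name": "apply_moves", "arguments": {"moves": [[[0,0,0.0018,0,0,0,1],[0,-0.004,0.0018,0,0,0,1],[0,-0.004,0.0018,0,0,0,1]]]}}

```text
time: 5.2
eef_pos: [0.5819, -0.0291, 0.0378]
tcp_rot: [0.707, 0.707, 0.007, 0.008]
contact_force: [1.1, 2.0, 7.2]
opening: -0.001
```

```bash
cat > st.py <<'E'
from h import *
import sys
n=sys.argv[1]; snap('wrist','wr'+n); snap('side','sd'+n); s=ctrl.get_state();print(s['eef_pos'],s['contact_force'])
for f,(x0,y0,x1,y1) in (('w4',(230,240,400,340)),('wr'+n,(230,240,400,340)),('side0',(315,250,360,280)),('sd'+n,(315,250,360,280))):
    h=cv2.cvtColor(load(f)['im'],cv2.COLOR_RGB2HSV)
    for nm,lo,hi in(('y',(20,120,100),(33,255,255)),('g',(50,180,80),(75,255,255)),('r',(0,150,100),(8,255,255))):
        m=cv2.inRange(h,lo,hi)[y0:y1,x0:x1];ys,xs=np.nonzero(m)
        if len(xs):print(f,nm,len(xs),round(xs.mean()+x0,1),round(ys.mean()+y0,1),'x@.062',onz(f,xs.mean()+x0,ys.mean()+y0,.062)[0].round(4))
E
python3 st.py a
```

```text
[ 0.58164902 -0.02909957  0.03778701] [-0.57964304  0.99749302  7.18706574]
w4 y 163 305.6 291.4 x@.062 0.5751
w4 g 209 342.6 290.9 x@.062 0.5918
wra y 187 304.6 293.6 x@.062 0.5748
wra g 212 342.2 292.2 x@.062 0.5914
side0 y 14 336.1 263.1 x@.062 0.5739
side0 g 5 345.6 263.6 x@.062 0.5901
sda y 13 336.7 264.3 x@.062 0.5735
sda g 4 346.8 265.8 x@.062 0.5893
```

Call:
{"name": "apply_moves", "arguments": {"moves": [[[0,-0.005,0.0018,0.5,0,0,1],[0,-0.005,0.0018,0.5,0,0,1],[0,-0.005,0.0018,0.5,0,0,1]]]}}

```text
time: 5.6
eef_pos: [0.5738, -0.0293, 0.0377]
tcp_rot: [0.708, 0.707, 0.003, 0.005]
contact_force: [1.5, 1.1, 5.9]
opening: 0.003
```

```bash
python3 st.py b
```

```text
[ 0.57328427 -0.02930579  0.03774692] [0.40483018 1.0231628  7.62246615]
w4 y 163 305.6 291.4 x@.062 0.5751
w4 g 209 342.6 290.9 x@.062 0.5918
wrb y 211 305.6 292.3 x@.062 0.5674
wrb g 273 345.9 293.9 x@.062 0.5852
side0 y 14 336.1 263.1 x@.062 0.5739
side0 g 5 345.6 263.6 x@.062 0.5901
sdb y 15 332.9 265.8 x@.062 0.565
sdb g 1 342.0 265.0 x@.062 0.5819
```

The wheel follows without slipping, about 8 mm of rim so far. I need another 8–9 mm.

Call:
{"name": "apply_moves", "arguments": {"moves": [[[0,-0.005,0.0018,0.3,0,0,1],[0,-0.005,0.0018,0.3,0,0,1],[0,-0.004,0.0018,0.3,0,0,1]]]}}

```text
time: 6.0
eef_pos: [0.563, -0.0295, 0.0371]
tcp_rot: [0.707, 0.707, -0.001, 0.002]
contact_force: [0.8, 1.9, 6.0]
opening: 0.0
```

```bash
python3 st.py c
```

```text
[ 0.56267869 -0.02954528  0.03697989] [-1.2922523   1.81736615  7.61119186]
w4 y 163 305.6 291.4 x@.062 0.5751
w4 g 209 342.6 290.9 x@.062 0.5918
wrc y 88 310.8 286.5 x@.062 0.5591
wrc g 280 346.3 295.1 x@.062 0.5747
wrc r 357 382.1 303.2 x@.062 0.5907
side0 y 14 336.1 263.1 x@.062 0.5739
side0 g 5 345.6 263.6 x@.062 0.5901
sdc y 3 327.7 268.3 x@.062 0.5526
sdc g 5 337.4 265.6 x@.062 0.5731
```

Green is now at the crown (x 0.575). I lift straight off.

Call:
{"name": "apply_moves", "arguments": {"moves": [[[0,0,-0.003,0,0,0,1],[0,0,-0.01,0,0,0,1],[0,0,-0.03,0,0,0,1],[0,0,-0.03,0,0,0,1],[0,0,0,0,0,0,1],[0,0,0,0,0,0,1],[0,0,0,0,0,0,1]]]}}

```text
time: 6.8
eef_pos: [0.5584, -0.0292, 0.1088]
tcp_rot: [0.707, 0.707, -0.004, -0.002]
contact_force: [-0.7, 0.9, -0.4]
opening: 0.003
```

```bash
python3 st.py d
python3 - <<'E'
from h import *
a=load('wrd')['im'];b=load('sdd')['im']
cv2.imwrite('pics/c6.png',np.hstack([a[180:480,150:550],cv2.resize(b[230:305,290:390],(400,300))])[:,:,::-1])
E
```

```text
[ 0.55777073 -0.02895083  0.1079615 ] [ 0.4402256   0.85528731 -0.856068  ]
w4 y 163 305.6 291.4 x@.062 0.5751
w4 g 209 342.6 290.9 x@.062 0.5918
wrd y 100 323.3 254.8 x@.062 0.5598
wrd g 275 348.3 255.3 x@.062 0.5757
wrd r 124 372.8 254.2 x@.062 0.5912
side0 y 14 336.1 263.1 x@.062 0.5739
side0 g 5 345.6 263.6 x@.062 0.5901
sdd y 24 327.8 268.5 x@.062 0.5526
sdd g 12 336.2 263.6 x@.062 0.5735
```

View pics/c6.png

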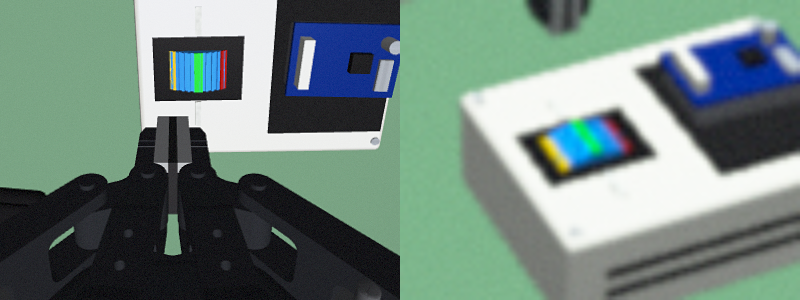

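Green now rests level with the white pointers, with yellow and red on either side and the fingers off. On to the hand box button.

Call:
{"name": "apply_moves", "arguments": {"moves": [[[-0.025,0.0065,0,-0.5,0,0,1],[-0.04,0.01,0,0,0,0,1],[-0.04,0.01,0,0,0,0,1],[-0.04,0.01,0,0,0,0,1],[-0.04,0.01,0,0,0,0,1],[-0.04,0.01,0,0,0,0,1],[-0.025,0.007,0,0,0,0,1],[-0.012,0.004,0,0,0,0,1],[0,0,0,0,0,0,1]]]}}

```text
time: 7.8
eef_pos: [0.6209, -0.2966, 0.0925]
tcp_rot: [0.706, 0.708, -0.005, -0.01]
contact_force: [1.1, -0.1, -0.3]
opening: 0.002
```

Call:
{"name": "apply_moves", "arguments": {"moves": [[[0.003,0.004,0.005,-1.2,-0.4,0,1],[0,0,0.015,0,0,0,1],[0,0,0.01,0,0,0,1],[0,0,0,0,0,0,1],[0,0,0,0,0,0,1]]]}}

```text
time: 8.3
eef_pos: [0.6225, -0.2871, 0.0568]
tcp_rot: [0.705, 0.709, -0.0, -0.005]
contact_force: [0.2, -0.2, 1.1]
opening: -0.001
```

Run:
```python
from h import *
a=snap('wrist','w5');b=snap('side','s5');s=ctrl.get_state();print(s['eef_pos'],s['tcp_rot'],s['contact_force'])
P=[[.625,-.2935,.05]];print(proj('w5',P),proj('s5',P), 'tip',proj('w5',s['eef_pos']+[0,0,.024]),proj('s5',s['eef_pos']+[0,0,.024]))
for f in('w5','s5'):
    h=cv2.cvtColor(load(f)['im'],cv2.COLOR_RGB2HSV);m=cv2.inRange(h,(50,200,120),(70,255,255))
    n,l,st,c=cv2.connectedComponentsWithStats(m)
    for i in range(1,n):
        if st[i,4]>40:print(f,st[i],c[i],onz(f,*c[i],.05))
cv2.imwrite('pics/c7.png',np.hstack([a[180:480,150:550],cv2.resize(b[300:405,370:510],(400,300))])[:,:,::-1])
```

```text
[ 0.62269634 -0.28747474  0.0571785 ] [ 7.04955970e-01  7.09236768e-01 -1.10543962e-04 -4.50283728e-03] [ 0.03677646  0.37114736 -0.76924527]
[[324.7623615  292.79705102]] [[430.54959906 352.32295345]] tip [[319.72795018 312.49886939]] [[429.40620208 336.69708654]]
w5 [ 300  269   53   38 1155] [326.59307359 287.87705628] [ 0.62595288 -0.29056386  0.05      ]
s5 [422 348  17  14 195] [430.11794872 354.52820513] [ 0.62175665 -0.29752193  0.05      ]
```

View pics/c7.png

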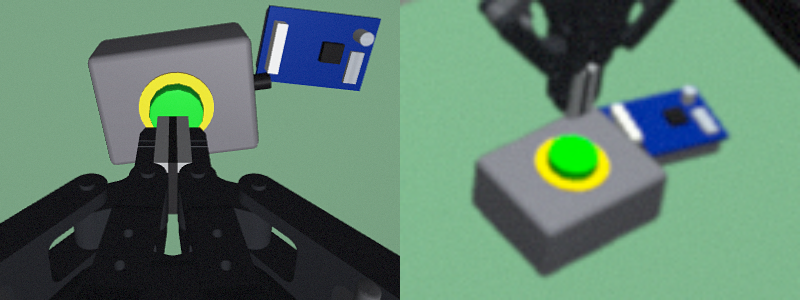

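The tip is above the button, a few mm to its +y side, and the button centre is at (0.6245,-0.2935). I correct for that and descend towards it.

Call:
{"name": "apply_moves", "arguments": {"moves": [[[-0.006,0.002,0.005,0,0,0,1],[0,0,0.01,0,0,0,1],[0,0,0.006,0,0,0,1],[0,0,0.002,0,0,0,1],[0,0,0,0,0,0,1]]]}}

```text
time: 8.9
eef_pos: [0.6256, -0.2947, 0.0335]
tcp_rot: [0.705, 0.709, 0.0, -0.003]
contact_force: [0.6, -0.1, -0.1]
opening: 0.002
```

Call:
{"name": "apply_moves", "arguments": {"moves": [[[0,0,0.001,0,0,0,1]]]}}

```text
time: 9.0
eef_pos: [0.6256, -0.2948, 0.0325]
tcp_rot: [0.705, 0.709, 0.0, -0.003]
contact_force: [0.0, -0.1, -0.3]
opening: 0.001
```

Call:
{"name": "apply_moves", "arguments": {"moves": [[[0,0,0.002,0,0,0,1],[0,0,0.002,0,0,0,1],[0,0,0.002,0,0,0,1]]]}}

```text
time: 9.3
eef_pos: [0.626, -0.295, 0.0268]
tcp_rot: [0.705, 0.709, 0.0, -0.003]
contact_force: [0.2, -0.0, -0.1]
opening: -0.0
```

Call:
{"name": "apply_moves", "arguments": {"moves": [[[0,0,0.0015,0,0,0,1],[0,0,0.0015,0,0,0,1]]]}}

```text
time: 9.5
eef_pos: [0.626, -0.295, 0.0241]
tcp_rot: [0.705, 0.709, 0.0, -0.003]
contact_force: [-1.4, 0.4, 2.4]
opening: 0.0
```

Call:
{"name": "apply_moves", "arguments": {"moves": [[[0,0,0.0015,0,0,0,1]]]}}

```text
time: 9.6
eef_pos: [0.626, -0.295, 0.023]
tcp_rot: [0.705, 0.709, 0.0, -0.003]
contact_force: [-1.9, 0.3, 2.5]
opening: 0.003
```

Contact on the button spring. I press on to the stop, which should show as force above 4.5 N at about z 0.020.

Call:
{"name": "apply_moves", "arguments": {"moves": [[[0,0,0.0018,0,0,0,1],[0,0,0.0018,0,0,0,1]]]}}

```text
time: 9.8
eef_pos: [0.626, -0.2949, 0.0202]
tcp_rot: [0.705, 0.709, -0.0, -0.003]
contact_force: [-2.0, 1.4, 3.7]
opening: 0.001
```

Call:
{"name": "apply_moves", "arguments": {"moves": [[[0,0,0.002,0,0,0,1],[0,0,0.0018,0,0,0,1]]]}}

```text
time: 10.0
eef_pos: [0.626, -0.295, 0.0198]
tcp_rot: [0.705, 0.709, -0.0, -0.004]
contact_force: [-6.0, 2.5, 10.5]
opening: 0.0
```

Call:
{"name": "apply_moves", "arguments": {"moves": [[[0,0,0.002,0,0,0,1],[0,0,0.002,0,0,0,1]]]}}

```text
time: 10.2
eef_pos: [0.626, -0.295, 0.0198]
tcp_rot: [0.705, 0.71, -0.001, -0.005]
contact_force: [-4.7, 2.9, 9.2]
opening: 0.001
```

The button is hard on its stop: z holds at 0.0198 with about 10 N. I lift off and check.

Call:
{"name": "apply_moves", "arguments": {"moves": [[[0,0,-0.004,0,0,0,1],[0,0,-0.01,0,0,0,1],[0,0,-0.03,0,0,0,1],[0,0,-0.04,0,0,0,1],[0,0,-0.03,0,0,0,1],[0,0,0,0,0,0,1],[0,0,0,0,0,0,1],[0,0,0,0,0,0,1]]]}}

```text
time: 11.0
eef_pos: [0.6269, -0.2955, 0.1352]
tcp_rot: [0.705, 0.709, -0.0, -0.004]
contact_force: [-1.1, 0.4, 0.5]
opening: 0.003
```

```bash
python3 st.py e | grep sde
python3 - <<'E'
from h import *
b=snap('side','s6');c=snap('scene','sc6');s=ctrl.get_state();print(s['eef_pos'],s['contact_force'])
h=cv2.cvtColor(b,cv2.COLOR_RGB2HSV);m=cv2.inRange(h,(50,200,120),(70,255,255))[340:370,415:445];y,x=np.nonzero(m);print('button',x.mean()+415,y.mean()+340,len(x),'was 430.25 354.39 190')
for f,o,w in(('s6','side0',(240,150,500,400)),('sc6','scene0',(140,180,520,410))):
    x0,y0,x1,y1=w;print(f,'diff px',(np.abs(load(f)['im'][y0:y1,x0:x1].astype(int)-load(o)['im'][y0:y1,x0:x1]).max(2)>60).sum())
A=cv2.resize(b[160:410,180:510],(400,300));B=cv2.resize(c[170:410,140:520],(400,300))
cv2.imwrite('pics/c8.png',np.hstack([A,B])[:,:,::-1])
E
```

```text
sde y 24 327.8 268.5 x@.062 0.5526
sde g 11 336.4 263.9 x@.062 0.5734
[ 0.62625594 -0.29503049  0.13386684] [-0.72375559  0.4788076   0.28841754]
button 430.14285714285717 354.5612244897959 196 was 430.25 354.39 190
s6 diff px 6235
sc6 diff px 3007
```

View pics/c8.png

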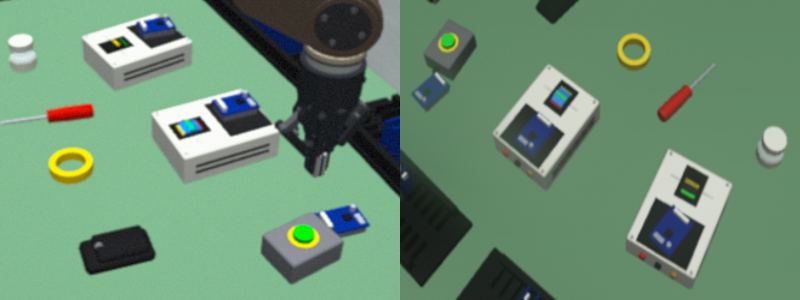

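Everything is in place: green sits at the blue tester's pointers, the black wheel is on yellow, the button is up and the box has not moved. I hand in.

```bash
python3 -c "
from plant import ctrl
ctrl.sign_off()"
```

```text
the job is handed in; nothing more can be done
```

I rolled the blue wheel one click from yellow to green, pressed the start button fully down and let it up again, then handed the job in at about 11 s. The hand-in gives no verdict, so the evidence below comes from my own checks.

- **Blue wheel:** I pressed the shut fingertips on it at about 6–8 N and dragged about 20 mm to -x. After lifting off, the green stripe sat level with the white pointers, and it read the same after the button press.
- **Start button:** I pressed it until it stopped moving, at about 10 N. In the side view afterwards it was back within 0.2 pixels of where it started, so it is up and the hand box has not shifted.
- **Everything else:** in the last pictures the black wheel is still on yellow, the other things look to be where they were, and the arm is clear with no contact.

**Checks that disagreed:**
- The fingertips stood about 24 mm higher than the reported tool position, so I found both contacts by force rather than by the reported height.
- My triangulated button height was 45 mm against the stated 50 mm, because the two camera rays differed by a few millimetres.
- A plain before-and-after picture comparison was useless because the arm was in view, so I judged the bystanders by eye.

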